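Third hand at the wind-trunk jig

ROBOT

A 7-joint arm with a two-finger parallel gripper is mounted at the origin on the work surface. World frame = base frame: x ahead of the robot, y to its left, z up, the work surface at z = 0. Lengths are in m, angles in rad, forces in N, time in s.
With the tool pointing down it reaches from about 0.4 to 0.9 m from the base axis. Payload 5.6 kg.
Tool frame: the origin (TCP) lies midway between the tips of the shut fingers; the grasp point (between the pads) lies 19 mm behind it; z points along the fingers, x is the direction in which the jaws open and shut, and the axes are right-handed (so a half turn about z gives the same grasp; the last joint's range is limited). The gripper opens to 92 mm and grips with 3 to 60 N. Pads are 20 mm wide; open, the fingers measure 128 mm over their backs; the gripper's body (75 mm by 189 mm) begins 69 mm behind the grasp point.
Start: joints at [-1.222, 0.468, -0.012, 1.603, 0.006, 1.071, -0.056], TCP at [0.248, 0.601, 0.215] pointing down, gripper open.
Joint ranges: [-2.53, 2.53], [-0.31, 2.02], [-1.57, 1.55], [0.28, 2.44], [-1.29, 4.43], [0.15, 1.84], [-2.92, 2.92]. Speed limits (rad/s): [2.57, 2.57, 3.14, 3.14, 3.14, 3.14, 3.14].

INTERFACE

Orientations are given as a unit quaternion [w, x, y, z].
In Python, from workcell import telemetry, imaging, ticket, spotter gives the robot as it stands. The module is installed in compiled form; this text tells all that it offers.
- The arm moves only by the shell command python3 -m inch 'ROWS' [OPENING]. ROWS is JSON, a list of rows, each an object with "delta_pos": the shift along the tool's x, y, z in cm, a list of three; "spin": the turn about the tool's z in degrees. A call has 1 to 8 rows; each row shifts and turns the commanded pose from where the row before left it, along the tool's axes as they then stand; what a row does not reach is not made up. A row lasts 1/8 s, in which the tool goes at most 62.5 mm and 10.7 degrees, less where a joint would pass 70% of its speed; a pose out of reach is approached as far as the arm can. A call with a gripper value outside its range is refused whole. OPENING is the closure, from 0 (fully open) to 1 (shut), set as the call begins (- or left out, the last holds). The fingers move at their own pace and stop on an object; the grip force is fixed at half the most. Time passes only in rows, so rows that do not move let the fingers close. It gives the time, the measured TCP pose, the force and the opening at its end, in the units of the state.
- telemetry.state(): the state, without advancing time (a new reading comes with each control period).
- imaging.grab_frame(name): name is "scene" or "side" or "wrist"; returns the picture (420x560x3 uint8, red, green, blue); there is no depth.
- imaging.camera_info(name): a dict with "fx", "fy", "cx", "cy" (pixels), "dist" ([k1, k2, p1, p2, k3] as OpenCV has them; the pictures are not rectified), "rvec" (rotation vector, rad) and "tvec" (3), from world to camera coordinates, as OpenCV has them; the wrist camera has in their place "tool_from_camera" (4x4, takes a point from camera to tool coordinates, whose origin is the TCP and whose axes are the tool frame's). Camera axes: x right, y down, z forward; pixel columns grow to the right and rows downward; lengths in m; the calibration is good to about 2 mm. A picture is of the moment at which its call begins: read the wrist's pose just before it. camera_info takes no time and is no camera call.
- ticket.finish_job(): hands the job in, once; it reports no verdict.
Trained networks look in the newest picture that a camera, given by its name, has taken for a name from the list of things; names that differ only in an ending like _2 or _b are one class to them, and where a whole thing is asked for, a point or a joint stands for the part that bears it (a point fixed in the world has none). Each returns a list of dicts, best first, with "conf" (0 to 1); they miss things now and then, are a little off and sometimes report something else, mostly with a low value. They report only what shows in the picture. A call takes as long as a camera call. They do not tell look-alikes from the thing itself.
- spotter.spot_in(name, camera): "position" ([column, row] in pixels, amid what is visible of it).
- spotter.regions_of(name, camera): "pixels" (420x560 bool, what is visible of it) and "position" ([column, row] in pixels, amid what is visible of it).
- spotter.spot_point(name, camera): "position" ([column, row] in pixels: a listed point, or the origin of a listed thing).
The state is a dict: "t": time; "q": joint angles; "qd": joint speeds; "joint_efforts": joint torques, N m; "tcp_pos": TCP position; "tcp_rot": TCP orientation; "force": force on the tool from outside, world axes, zero at the start; "moment": the same for the moment, N m; "width": finger opening in m.
Only numpy, scipy, OpenCV 4.12 (cv2) and the standard library are available. Lean on these libraries where they do the work, as an engineer would, in place of code of your own. Each camera call takes 0.05 s, during which the arm holds its last target.

TASK

The wooden wind trunk lies in the assembly jig, a little short of the flange it is to be screwed to. Press the jig's hinged hold-down flap shut over it until the ball catch snaps and let the flap go, then slide the trunk up against the flange without ramming it, so that it meets it squarely, and keep pushing on it with a steady 10 to 15 newtons while I drive the screws from the other side. Finish still pushing, with your fingers on the trunk, and leave the glue, screws, screwdriver and offcut where they are.

Things in the scene. Friction and masses are not known exactly. Their poses are not given: they have to be found in the camera images.
- jig: Assembly jig screwed to the bench, 0.57 to 0.64 m ahead of the robot, turned by up to 0.35 rad. Origin: underside centre of its grey base board, 300 (x) x 200 (y) x 18 mm, on the bench. +x runs along the trunk towards the flange, z up. Behind the flange two uprights (jig x 112 to 134, |y| 27 to 45 mm) reach 110 mm high.
- bed (a point): Point on top of the jig's bed at jig x 0, y 0, 34 mm above the bench. The trunk slides on the white plastic bed, 56 mm wide, jig x -130 to 100 mm; bed and rails are slippery (friction about 0.12). A wooden rail 12 mm thick stands on each side of it (|y| 29.5 to 41.5 mm, jig x -100 to 100 mm, top 56 mm above the bench).
- flap_hinge (a point): Middle of the flap's hinge pin, which runs along jig x; at jig x 20, y -56 mm, 98 mm above the bench, on a block (jig x -10 to 50, y -80 to -56 mm, top 92 mm). The flap swings about it.
- catch (a point): Sprung steel ball of the catch, at jig x 20, y 62 mm, 105 mm above the bench, facing the flap from an aluminium post (jig x 5 to 35, y 63 to 82 mm, top 112 mm).
- flap (a joint): Angle of the hold-down flap: 0 = shut (level, 2 mm above the trunk, solid stop), 1.15 = fully open, free edge up. Yellow board, 50 mm wide (jig x -5 to 45), 12 thick, reaching 110 mm from its pin. Spring and friction keep it open at 0.5 to 0.95. It swings at about 1 N; 8 to 12 N down on the thumb pad snaps it past the ball between 0.12 and 0.05. Caught it stays under 0.02; uncaught it lifts.
- thumb_pad (a point): Centre of the top of the black rubber thumb pad, 28 x 28 mm, on top of the flap, 78 mm from the hinge pin and 9 mm above the flap's mid-plane. Moves with the flap; with the flap shut it lies at jig x 20, y 22 mm, 107 mm above the bench.
- trunk: Wind trunk: a straight square pale-wood duct open at both ends, 180 mm long (x), 56 x 56 mm outside, 9 mm walls, 0.18 to 0.31 kg. Origin: underside centre; its x axis is its length, x towards the flange. It lies loose between the rails with 1.5 mm play on each side, 15 to 50 mm short of the flange; sliding it takes under 1 N.
- trunk_head (a point): Centre of the trunk's front end (towards the flange), 28 mm above the bed.
- trunk_tail (a point): Centre of the trunk's rear end (towards the robot), 28 mm above the bed (62 mm above the bench), 90 mm behind the trunk's origin. The end face is a square frame, 56 mm outside with a 38 mm opening; its sides and top are clear for pushing or gripping.
- flange_face (a point): Centre of the near face of the flange, a plywood plate 86 x 86 x 12 mm with a 38 mm square opening, fixed upright in the jig at jig x = 100 to 112 mm, its centre 62 mm above the bench. With the trunk home, trunk_head meets this point. Trunk and flange are rigid wood: the push rises steeply once they touch.
- glue: White plastic glue jar, 62 mm across, 115 mm high, standing on the bench beside the jig. Origin: centre of its underside. Leave alone.
- screw_tray: Open green tray of screws, 100 x 75 x 30 mm, on the bench beside the jig. Origin: centre of its underside. Leave alone.
- driver: Screwdriver lying on the bench beside the jig, along its own x axis. Leave alone.
- offcut: Wood offcut 90 x 45 x 18 mm on the bench beside the jig. Origin: centre of its underside. Leave alone.
Not all that is in view belongs to the job. There is more than one size of the trunk; the job needs the largest.

How it is judged:
By the outcome, as a careful person would: the job done as asked, in the order asked, and still so for the second after the job is handed in, while the arm keeps its last pose, push and grip.
It also fails if it takes over 46 s, if anything falls off the work surface, if the arm or the gripper's body presses on something with over 40 N, if the wrist force passes 120 N, or if a joint passes its speed limit or range.

## Working session

There is one attempt and no reset: what is moved stays moved. The work goes in short steps, Python scripts to look and compute and a shell command to move; the robot and the scene stay as the last step left them, time stands still between calls to the robot, and variables do not carry over. Pictures are saved under pics/ and viewed, and the job is handed in when it is done.

```bash
mkdir -p pics; cat > h.py <<'E'
import numpy as np, cv2, json
from workcell import telemetry, imaging, ticket, spotter
from scipy.spatial.transform import Rotation as R
def save(n,img,s=1.0):
    cv2.imwrite('pics/'+n, cv2.resize(cv2.cvtColor(img,cv2.COLOR_RGB2BGR),None,fx=s,fy=s,interpolation=cv2.INTER_CUBIC))
def Rq(q): return R.from_quat([q[1],q[2],q[3],q[0]]).as_matrix()
E
python3 - <<'E'
from h import *
s=telemetry.state(); print(s)
for c in ['scene','side','wrist']:
    save(c+'0.png',imaging.grab_frame(c),1.4 if c!='wrist' else 1); print(c,imaging.camera_info(c))
    for n in ['jig','trunk','trunk_tail','trunk_head','thumb_pad','flap_hinge','catch','flange_face','bed','flap']:
        try: r=spotter.spot_point(n,c) if n!='flap' else spotter.spot_in(n,c)
        except Exception as e: r=e; print(n,e); continue
        print(n,[(np.round(d['position'],1).tolist(),round(d['conf'],2)) for d in r][:4])
E
```

```text
{'t': 0.0, 'q': array([-1.22199754,  0.46840647, -0.01157105,  1.60359547,  0.00600979,
        1.07136067, -0.0562838 ]), 'qd': array([-2.65434033e-04,  1.19390292e-03, -7.56228128e-04, -5.77201209e-04,
        5.82688566e-04,  1.26584589e-04,  7.52158790e-05]), 'joint_efforts': array([ 2.35180760e-04, -5.20555687e+01, -1.21025619e-02, -2.43755794e+01,
       -5.65747311e-02,  1.69427565e-02,  1.47752612e-04]), 'tcp_pos': array([0.24807444, 0.60019267, 0.21363296]), 'tcp_rot': array([ 5.40933244e-04,  8.31239024e-01,  5.55914501e-01, -6.78933564e-04]), 'force': array([ 0.46434298, -0.11910403,  0.50462245]), 'moment': array([ 0.01531059,  0.0011768 , -0.00033528]), 'width': 0.09175292190620289}
scene {'fx': 441.492856517823, 'fy': 441.492856517823, 'cx': 275.8879676221661, 'cy': 218.27730804165546, 'dist': array([0.01113637, 0.        , 0.        , 0.        , 0.        ]), 'rvec': array([ 2.10152692,  1.18150418, -0.5044553 ]), 'tvec': array([-0.31788159, -0.23525752,  1.47407977])}
jig [([257.0, 285.1], 0.74)]
trunk [([253.3, 274.1], 0.94), ([192.2, 231.5], 0.91), ([244.8, 208.3],
[... 1131 characters left out ...]
 0.8)]
flap [([329.1, 187.3], 0.82)]
wrist {'fx': 301.89265556085076, 'fy': 301.89265556085076, 'cx': 284.80338254325534, 'cy': 206.3792791099471, 'dist': array([-0.01859543,  0.        ,  0.        ,  0.        ,  0.        ]), 'tool_from_camera': array([[ 9.99999241e-01,  9.41678153e-04, -7.95093130e-04,
        -1.30427046e-04],
       [-7.26115545e-04,  9.71438622e-01,  2.37289856e-01,
        -6.60515842e-02],
       [ 9.95834848e-04, -2.37289098e-01,  9.71438568e-01,
        -1.69695128e-01],
       [ 0.00000000e+00,  0.00000000e+00,  0.00000000e+00,
         1.00000000e+00]])}
jig []
trunk []
trunk_tail []
trunk_head []
thumb_pad []
flap_hinge []
catch []
flange_face []
bed []
flap []
```

View pics/scene0.png

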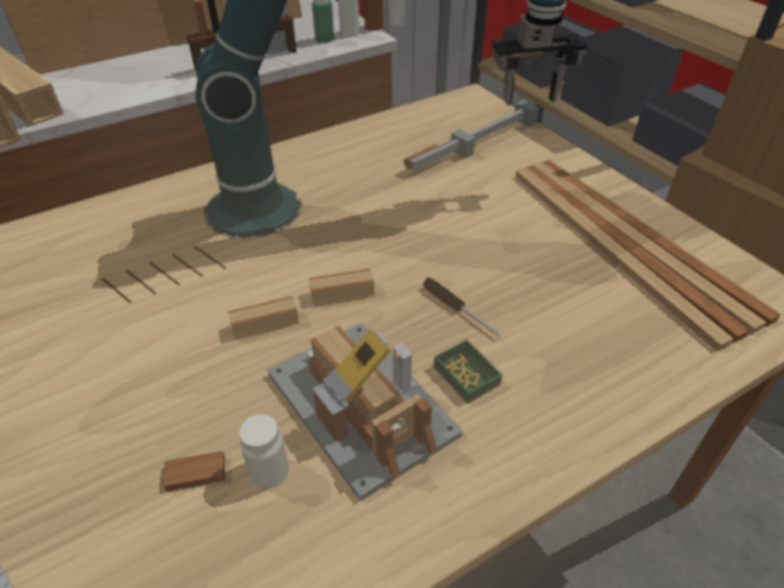

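View pics/side0.png

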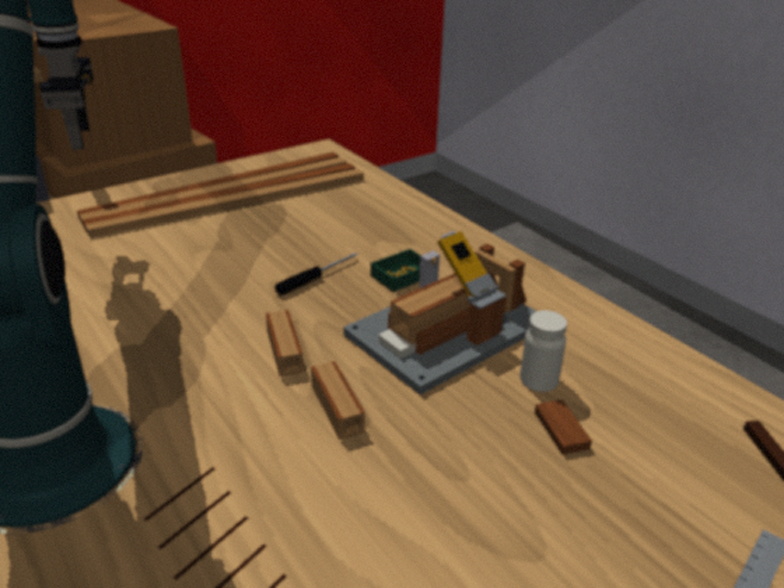

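The pictures show the large trunk in the jig under the yellow flap: scene px (253,274), side px (315,228). The look-alikes are the two shorter ducts loose on the bench at scene px (192,231) and (245,208), side px (241,294) and (204,252). I choose the one in the jig. Next I fit the jig pose.

```bash
cat > fit.py <<'E'
from h import *
from scipy.optimize import least_squares
cams={c:imaging.camera_info(c) for c in ['scene','side','wrist']}
def proj(c,P,tool=None):
    i=cams[c]; K=np.array([[i['fx'],0,i['cx']],[0,i['fy'],i['cy']],[0,0,1]])
    P=np.atleast_2d(P).astype(float)
    if c=='wrist':
        T=np.eye(4);T[:3,:3]=Rq(tool['tcp_rot']);T[:3,3]=tool['tcp_pos']
        M=np.linalg.inv(T@i['tool_from_camera']); rv=cv2.Rodrigues(M[:3,:3])[0]; tv=M[:3,3]
    else: rv,tv=i['rvec'],i['tvec']
    return cv2.projectPoints(P,rv,tv,K,i['dist'])[0][:,0]
def pts(p):
    x,y,yaw,fl,tx=p; a=fl; c,s=np.cos(a),np.sin(a)
    J={'jig':(0,0,0),'bed':(0,0,.034),'flap_hinge':(.02,-.056,.098),'catch':(.02,.062,.105),'flange_face':(.1,0,.062),
     'thumb_pad':(.02,-.056+.078*c-.009*s,.098+.078*s+.009*c),'trunk_head':(tx+.09,0,.062),'trunk_tail':(tx-.09,0,.062),
     'trunk':(tx,0,.034)}
    for i,(sx,sy) in enumerate([(-1,-1),(-1,1),(1,1),(1,-1)]): J['c%d'%i]=(sx*.15,sy*.1,.018)
    Rz=R.from_euler('z',yaw).as_matrix()
    return {k:Rz@np.array(v)+[x,y,0] for k,v in J.items()}
def fit(obs,p0=(.6,0,0,.8,-.03)):
    def f(p):
        P=pts(p); return np.concatenate([proj(c,P[n],t)[0]-uv for c,n,uv,t in obs])
    r=least_squares(f,p0,loss='soft_l1',f_scale=1.5)
    return r.x,r.fun
E
python3 - <<'E'
from fit import *
sc={'jig':(257,285.1),'trunk':(253.3,274.1),'trunk_tail':(230,245.1),'trunk_head':(276.3,289.7),'thumb_pad':(259.6,255.7),'flap_hinge':(238.7,280.5),'catch':(281.7,253.4),'flange_face':(280.8,304.1)}
si={'jig':(316.7,237.5),'trunk':(314.7,227.9),'trunk_tail':(289,231.4),'thumb_pad':(331.2,177.4),'flap_hinge':(341.4,209.8),'catch':(310.5,181.3),'flange_face':(351.2,199.7),'bed':(318.6,221.3)}
obs=[('scene',k,v,None) for k,v in sc.items()]+[('side',k,v,None) for k,v in si.items()]
p,f=fit(obs,(.6,0,.0,.8,-.03)); print(p)
for o,e in zip(obs,f.reshape(-1,2)): print(o[0],o[1],e.round(1))
P=pts(p)
for c in ['scene','side']:
    img=imaging.grab_frame(c).copy()
    img=cv2.resize(img,None,fx=3,fy=3,interpolation=cv2.INTER_CUBIC)
    for k,v in P.items():
        u=proj(c,v)[0]*3; cv2.circle(img,tuple(int(a) for a in u),4,(255,0,0) if k[0]!='c' or k=='catch' else (0,0,255),1)
    u=(proj(c,P['bed'])[0]*3).astype(int); save(c+'1.png',img[max(0,u[1]-280):u[1]+280,u[0]-350:u[0]+350])
print({k:v.round(4) for k,v in P.items()})
E
```

```text
[ 0.63466404 -0.06383718  0.09276736  0.70109081 -0.01753206]
scene jig [0.2 3.3]
scene trunk [-0.9  0.9]
scene trunk_tail [ 1.2 -0.6]
scene trunk_head [-1.6  3.3]
scene thumb_pad [-0.8 -4.3]
scene flap_hinge [ 0.8 -0.5]
scene catch [ 1.1 -0.3]
scene flange_face [ 1.4 -2.7]
side jig [ 2.7 -1.3]
side trunk [ 0.3 -0.6]
side trunk_tail [-2.  -0.1]
side thumb_pad [-0.8  0.9]
side flap_hinge [ 4.1 -0.7]
side catch [-0.5  5. ]
side flange_face [-1.5  1.4]
side bed [1.6 3.4]
{'jig': array([ 0.6347, -0.0638,  0.    ]), 'bed': array([ 0.6347, -0.0638,  0.034 ]), 'flap_hinge': array([ 0.6598, -0.1177,  0.098 ]), 'catch': array([ 6.488e-01, -3.000e-04,  1.050e-01]), 'flange_face': array([ 0.7342, -0.0546,  0.062 ]), 'thumb_pad': array([ 0.6548, -0.0642,  0.1552]), 'trunk_head': array([ 0.7068, -0.0571,  0.062 ]), 'trunk_tail': array([ 0.5276, -0.0738,  0.062 ]), 'trunk': array([ 0.6172, -0.0655,  0.034 ]), 'c0': array([ 0.4946, -0.1773,  0.018 ]), 'c1': array([0.476 , 0.0218, 0.018 ]), 'c2': array([0.7748, 0.0496, 0.018 ]), 'c3': array([ 0.7933, -0.1495,  0.018 ])}
```

View pics/scene1.png

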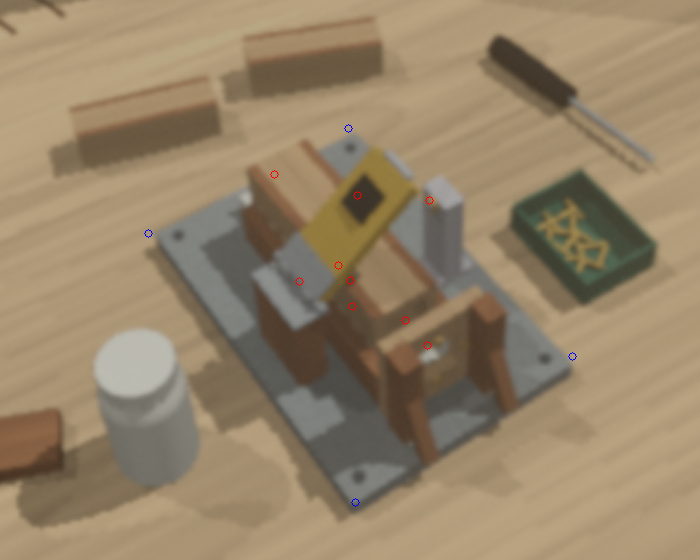

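View pics/side1.png

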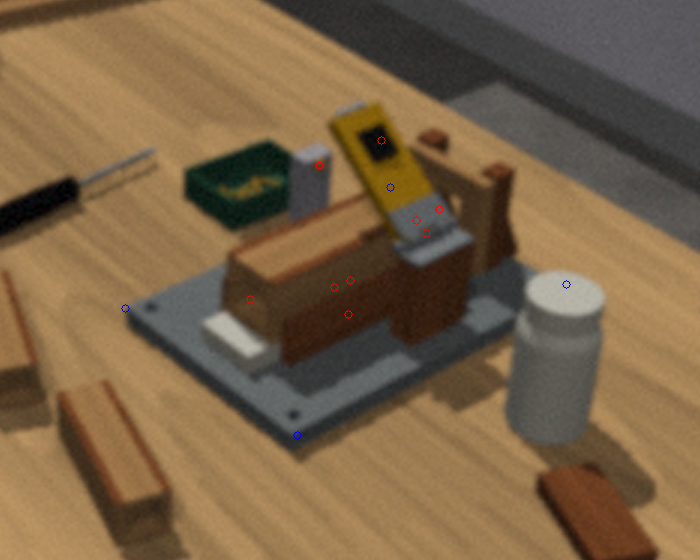

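```bash
python3 -m inch '[{"delta_pos":[-3.3,3.6,-0.6],"spin":0},{"delta_pos":[-3.3,3.6,-0.6],"spin":0},{"delta_pos":[-3.3,3.6,-0.6],"spin":0},{"delta_pos":[-3.3,3.6,-0.6],"spin":0},{"delta_pos":[-3.3,3.6,-0.6],"spin":0},{"delta_pos":[-3.3,3.6,-0.6],"spin":0},{"delta_pos":[-3.3,3.6,-0.6],"spin":0},{"delta_pos":[-3.3,3.6,-0.6],"spin":0}]' 1
python3 -m inch '[{"delta_pos":[-3.3,3.6,-0.6],"spin":0},{"delta_pos":[-3.3,3.6,-0.6],"spin":0},{"delta_pos":[-3.3,3.6,-0.6],"spin":0},{"delta_pos":[-3.3,3.6,-0.6],"spin":0},{"delta_pos":[0,0,0],"spin":-9},{"delta_pos":[0,0,0],"spin":-9},{"delta_pos":[0,0,0],"spin":-9}]'
```

```text
t: 2.75
tcp_pos: [0.4142, 0.2453, 0.2631]
tcp_rot: [-0.0, 0.831, 0.556, 0.0]
force: [0.1, 0.3, -0.3]
width: 0.0138
t: 3.62
tcp_pos: [0.4963, 0.0696, 0.2867]
tcp_rot: [0.0, 0.677, 0.736, 0.0]
force: [0.3, -0.5, -1.1]
width: 0.0002
```

```bash
python3 -m inch '[{"delta_pos":[-4.8,1.7,0],"spin":0},{"delta_pos":[-4.8,1.7,0],"spin":0},{"delta_pos":[-4.8,1.7,0],"spin":0},{"delta_pos":[0,0,0],"spin":0},{"delta_pos":[0,0,0],"spin":0}]'
python3 - <<'E'
from fit import *
s=telemetry.state(); print(s['tcp_pos'],s['tcp_rot'],s['force'])
img=imaging.grab_frame('wrist'); save('w1.png',img,1.42)
np.save('w1.npy',img)
for n in ['jig','bed','trunk','trunk_tail','trunk_head','thumb_pad','flap_hinge','catch','flange_face']:
    print(n,[(np.round(d['position'],1).tolist(),round(d['conf'],2)) for d in spotter.spot_point(n,'wrist')][:3])
P=pts([ 0.63466404,-0.06383718,0.09276736,0.70109081,-0.01753206])
print({k:proj('wrist',v,s)[0].round(0).tolist() for k,v in P.items()})
import pickle; pickle.dump(s,open('s1.pkl','wb'))
E
```

```text
t: 4.25
tcp_pos: [0.5583, -0.0689, 0.2864]
tcp_rot: [-0.0, 0.678, 0.735, 0.0]
force: [0.4, 0.2, -0.5]
width: 0.0003
[ 0.55825627 -0.0689379   0.28636615] [-4.38285616e-04  6.78353891e-01  7.34735192e-01  6.37152753e-05] [ 0.37635102  0.22280471 -0.46987706]
jig []
bed [([284.2, 223.2], 0.47)]
trunk [([375.3, 51.9], 0.81), ([286.6, 221.3], 0.71), ([252.4, 39.8], 0.61)]
trunk_tail [([419.3, 65.8], 0.87)]
trunk_head [([334.3, 27.1], 0.79), ([209.2, 19.9], 0.6), ([169.8, 239.0], 0.51)]
thumb_pad []
flap_hinge [([245.3, 260.9], 0.55)]
catch [([336.9, 263.7], 0.88)]
flange_face []
{'jig': [284.0, 226.0], 'bed': [284.0, 233.0], 'flap_hinge': [241.0, 264.0], 'catch': [334.0, 265.0], 'flange_face': [285.0, 304.0], 'thumb_pad': [282.0, 286.0], 'trunk_head': [285.0, 287.0], 'trunk_tail': [283.0, 161.0], 'trunk': [284.0, 221.0], 'c0': [212.0, 129.0], 'c1': [354.0, 127.0], 'c2': [346.0, 316.0], 'c3': [225.0, 317.0]}
```

View pics/w1.png

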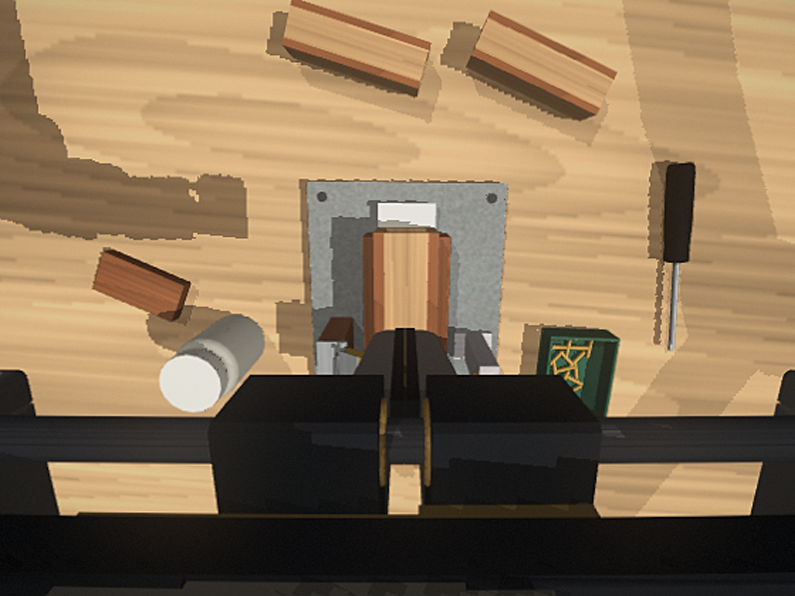

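```bash
python3 - <<'E'
from fit import *
img=np.load('w1.npy'); save('w1c.png',img[120:275,200:370],4.5)
E
```

```text
(no output)
```

View pics/w1c.png

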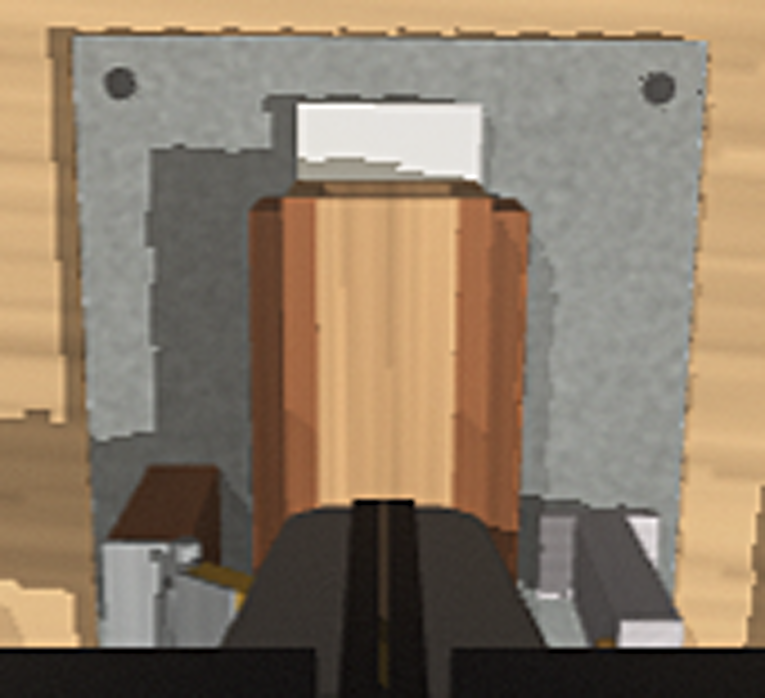

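The close crop confirms my choice: the trunk lies on the white bed between the rails, at full 56 mm width, with its tail edge at wrist px (263–309, 164). I now refit with these edges and the base corners.

```bash
cat > refit.py <<'E'
from fit import *
import pickle; s=pickle.load(open('s1.pkl','rb'))
import fit as F
_p=F.pts
def pts2(p):
    P=_p(p); x,y,yaw,fl,tx=p; Rz=R.from_euler('z',yaw).as_matrix()
    for n,v in {'tl':(tx-.09,-.028,.09),'tr':(tx-.09,.028,.09),'bl':(-.13,-.028,.034),'br':(-.13,.028,.034),'rl':(-.1,-.0415,.056),'rr':(-.1,.0415,.056)}.items():
        P[n]=Rz@np.array(v)+[x,y,0]
    return P
F.pts=pts2
W={'c0':(216,128.2),'c1':(357.1,129.1),'tl':(262.9,163.8),'tr':(309.3,163.8),'bl':(266,142.9),'br':(307.3,142.9),'rl':(255.3,166.9),'rr':(317.6,166.9),'catch':(336.9,263.7)}
sc={'thumb_pad':(259.6,255.7),'flap_hinge':(238.7,280.5),'catch':(281.7,253.4)}
si={'thumb_pad':(331.2,177.4)}
P0=_p([ 0.63466404,-0.06383718,0.09276736,0.70109081,-0.01753206])
for k,d in {'c0':(10,5),'c1':(9,5),'c2':(1,10),'c3':(0,8)}.items(): sc[k]=proj('scene',P0[k])[0]+np.array(d)/3
for k,d in {'c0':(-4,7),'c1':(5,6)}.items(): si[k]=proj('side',P0[k])[0]+np.array(d)/3
W=[('wrist',k,v,s) for k,v in W.items()];S=[('scene',k,v,None) for k,v in sc.items()];D=[('side',k,v,None) for k,v in si.items()]
for nm,o in {'wrist':W,'scene+side':S+D,'all':W+S+D}.items():
    p,f=fit(o,(.634,-.064,.093,.7,-.0175)); print(nm,p.round(4))
for a,e in zip(o,f.reshape(-1,2)): print(a[0],a[1],e.round(1))
E
python3 refit.py
```

```text
wrist [ 0.635  -0.0604  0.0844  0.6981 -0.0171]
scene+side [ 0.6388 -0.065   0.0727  0.6702 -0.0175]
all [ 0.6358 -0.062   0.0735  0.7163 -0.0178]
wrist c0 [-0.8 -0. ]
wrist c1 [0.1 0.1]
wrist tl [ 0.1 -0.2]
wrist tr [0.1 0.2]
wrist bl [-0.3  0.4]
wrist br [-0.7  0.7]
wrist rl [-0.6  0. ]
wrist rr [-0.2  0.5]
wrist catch [-2.2  3.5]
scene thumb_pad [-0.3 -4.2]
scene flap_hinge [ 1.3 -0.7]
scene catch [2.3 0.1]
scene c0 [-1.8 -2.7]
scene c1 [-0.9 -1.7]
scene c2 [ 0.2 -2.1]
scene c3 [-0.6 -2.6]
side thumb_pad [-0.5  0.4]
side c0 [-0.3 -3.3]
side c1 [-1.7 -3.4]
```

```bash
python3 -m inch '[{"delta_pos":[0.1,3.3,0],"spin":0},{"delta_pos":[0.1,3.2,0],"spin":0},{"delta_pos":[0,3.2,0],"spin":0},{"delta_pos":[0,0,3],"spin":0},{"delta_pos":[0,0,3.5],"spin":0},{"delta_pos":[0,0,3.3],"spin":0},{"delta_pos":[0,0,0],"spin":0},{"delta_pos":[0,0,0],"spin":0}]' 
python3 - <<'E'
from fit import *
s=telemetry.state(); print(s['tcp_pos'],s['tcp_rot'],s['force'])
save('w2.png',imaging.grab_frame('wrist'),1)
save('side2.png',imaging.grab_frame('side')[120:300,200:440],3)
save('scene2.png',imaging.grab_frame('scene')[180:360,150:390],3)
E
```

```text
t: 5.75
tcp_pos: [0.6559, -0.0602, 0.1899]
tcp_rot: [0.001, 0.679, 0.735, 0.001]
force: [0.1, 0.7, 1.2]
width: 0.0004
[ 0.65587492 -0.06021865  0.18992831] [7.28561077e-04 6.78517057e-01 7.34584081e-01 5.47787460e-04] [0.05253693 0.68998818 1.15311344]
```

View pics/side2.png

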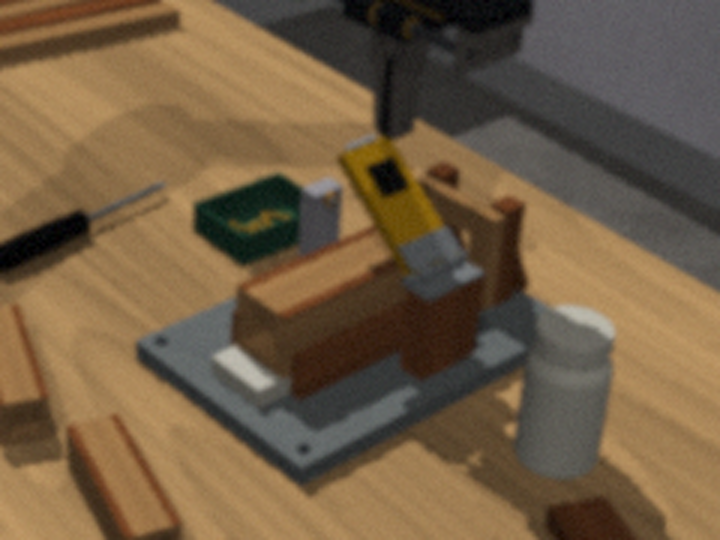

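View pics/scene2.png

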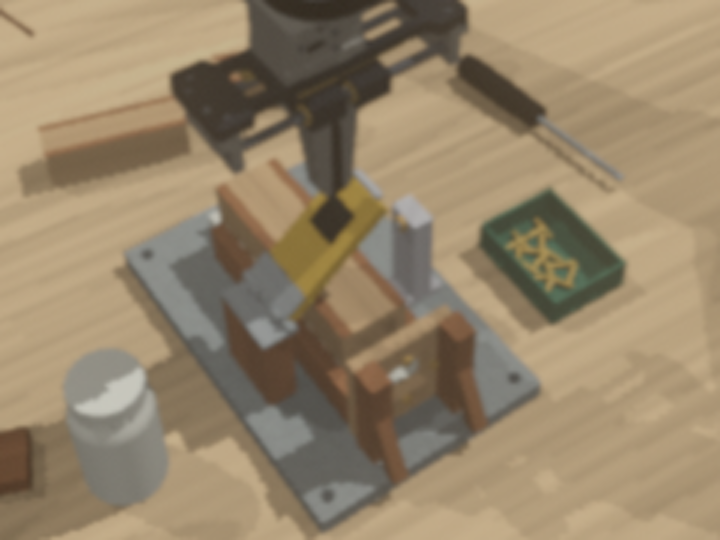

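```bash
python3 - <<'E'
from fit import *
s=telemetry.state()
P=pts([.635,-.061,.077,.7,-.0175])
for c,o in [('side',(200,120)),('scene',(150,180))]:
    for n,v in [('tcp',s['tcp_pos']),('pad',P['thumb_pad'])]: print(c,n,((proj(c,v)[0]-o)*3).round(0))
print(P['thumb_pad'])
E
```

```text
side tcp [393. 131.]
side pad [389. 173.]
scene tcp [331. 180.]
scene pad [330. 213.]
[ 0.65510538 -0.06159545  0.15513256]
```

View pics/w2.png

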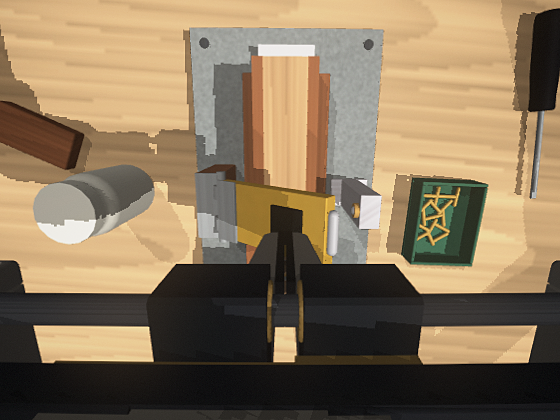

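```bash
python3 -m inch '[{"delta_pos":[0.3,0,2.5],"spin":0},{"delta_pos":[0.4,0,1.1],"spin":0},{"delta_pos":[0.4,0,1.1],"spin":0},{"delta_pos":[0.4,0,0.7],"spin":0},{"delta_pos":[0.4,0,0.6],"spin":0},{"delta_pos":[0,0,0],"spin":0},{"delta_pos":[0,0,0],"spin":0}]' 
python3 - <<'E'
from fit import *
s=telemetry.state(); print(s['tcp_pos'],s['force'])
save('side3.png',imaging.grab_frame('side')[120:300,200:440],3)
save('w3.png',imaging.grab_frame('wrist'),1)
E
```

```text
t: 6.78
tcp_pos: [0.6533, -0.0409, 0.1286]
tcp_rot: [-0.0, 0.678, 0.735, -0.0]
force: [-1.1, 0.3, 0.3]
width: 0.0006
[ 0.6533263  -0.04094043  0.12857082] [-1.09810811  0.26436591  0.29944729]
```

View pics/side3.png

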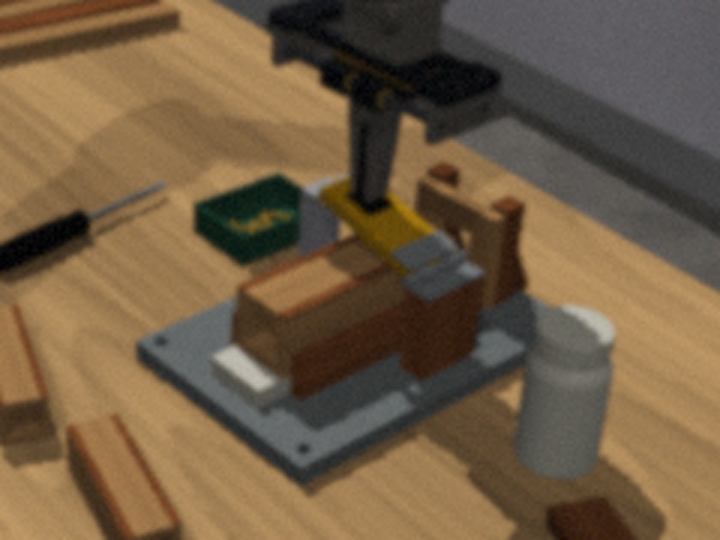

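View pics/w3.png

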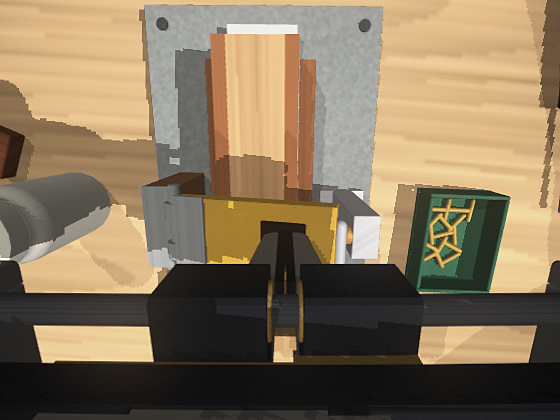

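The tip is on the pad at side crop px (372,205), and the flap is swinging down with it.

```bash
python3 -m inch '[{"delta_pos":[0.1,0,0.6],"spin":0},{"delta_pos":[0.1,0,0.4],"spin":0},{"delta_pos":[0,0,0],"spin":0}]' 
python3 -m inch '[{"delta_pos":[0.1,0,0.4],"spin":0},{"delta_pos":[0,0,0],"spin":0}]'
python3 -m inch '[{"delta_pos":[0,0,0.3],"spin":0},{"delta_pos":[0,0,0],"spin":0}]'
```

```text
t: 7.25
tcp_pos: [0.6533, -0.0389, 0.1182]
tcp_rot: [-0.0, 0.678, 0.735, -0.0]
force: [0.9, 0.7, 0.0]
width: 0.0005
t: 7.5
tcp_pos: [0.6534, -0.0383, 0.115]
tcp_rot: [0.0, 0.679, 0.735, 0.0]
force: [-1.0, -0.2, 3.8]
width: 0.0003
t: 7.75
tcp_pos: [0.6529, -0.0382, 0.1112]
tcp_rot: [-0.0, 0.679, 0.735, -0.0]
force: [-0.2, -0.5, 0.1]
width: 0.0002
```

```bash
python3 -m inch '[{"delta_pos":[0,0,0.2],"spin":0},{"delta_pos":[0,0,0],"spin":0}]' 
python3 -m inch '[{"delta_pos":[0,0,0.2],"spin":0},{"delta_pos":[0,0,0],"spin":0}]'
python3 -m inch '[{"delta_pos":[0,0,0.1],"spin":0},{"delta_pos":[0,0,0],"spin":0}]'
```

```text
t: 8.0
tcp_pos: [0.653, -0.0383, 0.109]
tcp_rot: [-0.0, 0.679, 0.735, -0.0]
force: [0.2, -0.5, -0.3]
width: 0.0005
t: 8.25
tcp_pos: [0.6533, -0.0381, 0.1076]
tcp_rot: [0.0, 0.678, 0.735, -0.0]
force: [-1.0, 0.3, 0.6]
width: 0.0005
t: 8.5
tcp_pos: [0.6534, -0.0381, 0.1074]
tcp_rot: [0.0, 0.678, 0.735, 0.0]
force: [-2.6, 0.3, 6.0]
width: 0.0005
```

```bash
python3 -m inch '[{"delta_pos":[0,0,0.2],"spin":0},{"delta_pos":[0,0,0],"spin":0}]' 
python3 -m inch '[{"delta_pos":[0,0,-2],"spin":0},{"delta_pos":[0,0,-3],"spin":0},{"delta_pos":[0,0,-1.5],"spin":0},{"delta_pos":[0,0,0],"spin":0}]'
python3 - <<'E'
from fit import *
s=telemetry.state(); print(s['tcp_pos'],s['force'])
save('side4.png',imaging.grab_frame('side')[120:300,200:440],3)
save('w4.png',imaging.grab_frame('wrist'),1)
E
```

```text
t: 8.75
tcp_pos: [0.6535, -0.0381, 0.1072]
tcp_rot: [-0.0, 0.679, 0.735, 0.001]
force: [-5.2, 0.9, 15.8]
width: 0.0006
t: 9.25
tcp_pos: [0.6541, -0.0382, 0.1708]
tcp_rot: [0.001, 0.678, 0.735, 0.001]
force: [-0.2, 0.4, 0.7]
width: 0.0006
[ 0.65407488 -0.0381524   0.17082722] [-0.20598897  0.40309129  0.71569737]
```

View pics/side4.png

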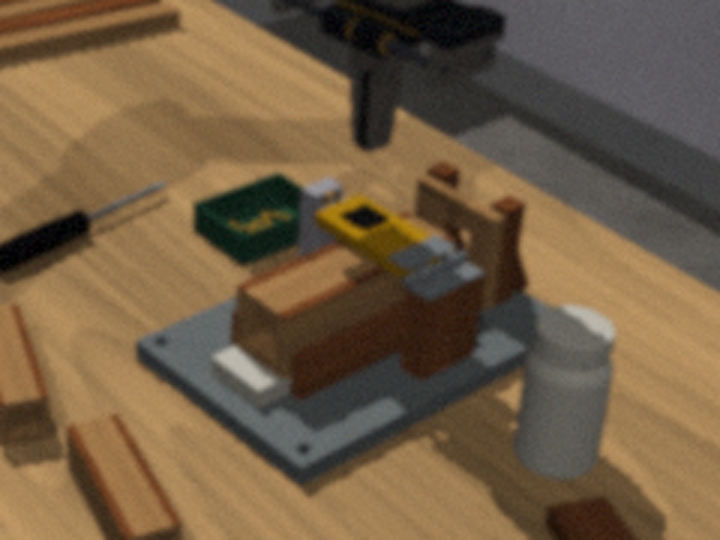

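View pics/w4.png

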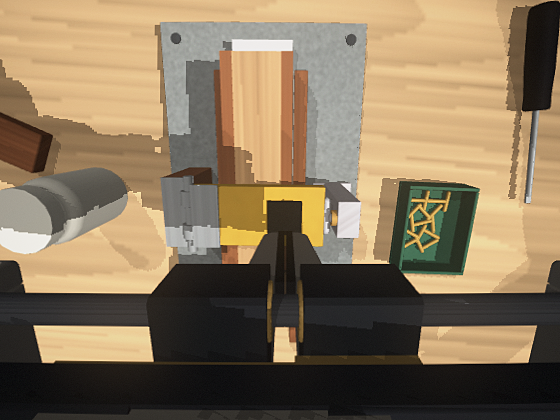

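```bash
python3 - <<'E'
from fit import *
s=telemetry.state()
for c in ['side','scene']: 
    imaging.grab_frame(c); print(c,[(np.round(d['position'],1),round(d['conf'],2)) for d in spotter.spot_point('thumb_pad',c)][:2])
for a in [0,.05,.1,.2,.3]:
    P=pts([.635,-.061,.077,a,-.0175])['thumb_pad']
    print(a,proj('side',P)[0].round(1),proj('scene',P)[0].round(1),proj('wrist',P,s)[0].round(1))
E
```

```text
side [(array([322.7, 191.6]), 0.78), (array([308.3, 184.9]), 0.41)]
scene [(array([271.1, 259.1]), 0.74)]
0 [321.2 191.6] [269.7 260.4] [285.8 218.9]
0.05 [321.4 190.3] [269.4 259.4] [285.1 220.2]
0.1 [321.8 189.1] [269.1 258.5] [284.2 221.6]
0.2 [322.6 186.6] [268.3 256.7] [281.4 224.5]
0.3 [323.6 184.4] [267.2 255.1] [277.4 227.5]
```

The flap stays level after release, with the pad at side px (322.7,191.6) against (321.2,191.6) predicted for shut. It's caught, so I go behind the trunk tail with the fingers at about 42 mm.

```bash
python3 -m inch '[{"delta_pos":[-0.7,-4.3,0],"spin":0},{"delta_pos":[-0.7,-4.3,0],"spin":0},{"delta_pos":[-0.7,-4.3,0],"spin":0},{"delta_pos":[0,-4.3,0],"spin":0},{"delta_pos":[0,0,0],"spin":0},{"delta_pos":[0,0,0],"spin":0}]' 0.54
python3 - <<'E'
from fit import *
import pickle
s=telemetry.state(); print(s['tcp_pos'],s['tcp_rot'],s['force'],s['width'])
img=imaging.grab_frame('wrist'); save('w5.png',img,1.4); pickle.dump((s,img),open('s5.pkl','wb'))
P=pts([.635,-.061,.077,0,-.0175]); print({k:proj('wrist',v,s)[0].round(0).tolist() for k,v in P.items()})
E
```

```text
t: 10.3
tcp_pos: [0.4845, -0.0725, 0.1698]
tcp_rot: [0.0, 0.678, 0.735, 0.0]
force: [0.1, 0.2, 0.2]
width: 0.0422
[ 0.48447866 -0.07252596  0.16984662] [4.65260902e-04 6.78377220e-01 7.34713513e-01 4.30313363e-04] [0.06409268 0.24580157 0.16964253] 0.042173073211590896
{'jig': [285.0, 309.0], 'bed': [285.0, 326.0], 'flap_hinge': [227.0, 384.0], 'catch': [350.0, 391.0], 'flange_face': [284.0, 416.0], 'thumb_pad': [308.0, 392.0], 'trunk_head': [284.0, 397.0], 'trunk_tail': [285.0, 248.0], 'trunk': [285.0, 313.0], 'c0': [193.0, 196.0], 'c1': [377.0, 196.0], 'c2': [359.0, 416.0], 'c3': [210.0, 416.0]}
```

View pics/w5.png

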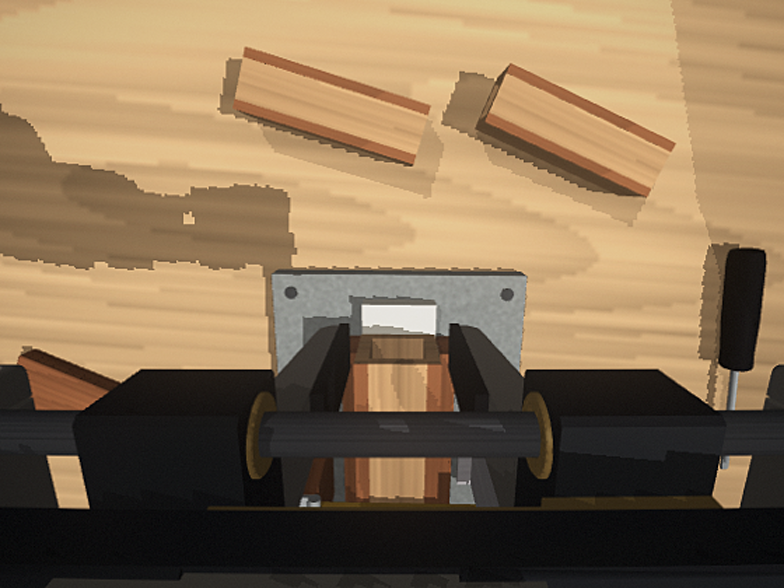

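```bash
python3 -m inch '[{"delta_pos":[0,0,3.5],"spin":0.3},{"delta_pos":[0,0,3.5],"spin":0},{"delta_pos":[0,0,3.6],"spin":0},{"delta_pos":[0,0,0],"spin":0},{"delta_pos":[0,0,0],"spin":0}]' 
python3 - <<'E'
from fit import *
s=telemetry.state(); print(s['tcp_pos'],s['tcp_rot'],s['force'],s['width'])
save('w6.png',imaging.grab_frame('wrist'),1.4)
save('side6.png',imaging.grab_frame('side')[120:300,200:440],3)
E
```

```text
t: 10.98
tcp_pos: [0.4847, -0.0729, 0.0643]
tcp_rot: [0.001, 0.68, 0.733, 0.0]
force: [-0.4, -0.8, 0.4]
width: 0.0419
[ 0.4846965  -0.07289231  0.06425698] [5.22968343e-04 6.80373660e-01 7.32865172e-01 2.21274166e-04] [-0.35323038 -0.83570114  0.40346055] 0.04192096109881897
```

View pics/w6.png

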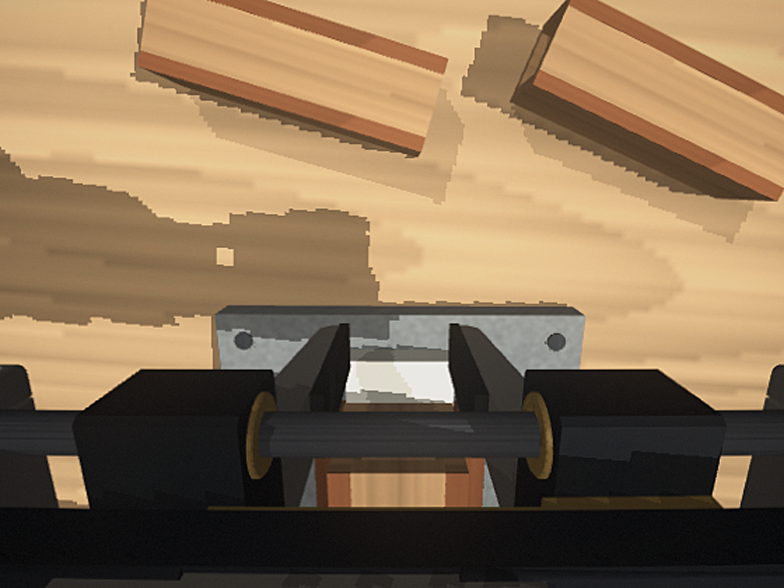

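View pics/side6.png

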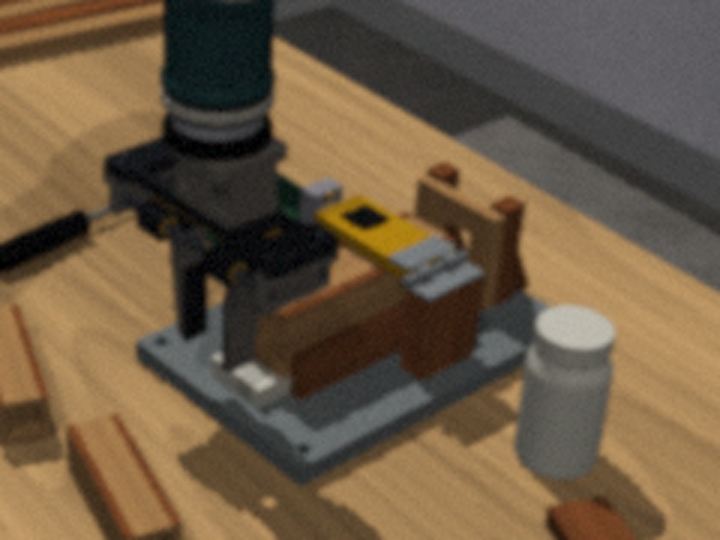

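```bash
python3 -m inch '[{"delta_pos":[0,1.2,0],"spin":0},{"delta_pos":[0,1.2,0],"spin":0},{"delta_pos":[0,0.4,0],"spin":0},{"delta_pos":[0,0.3,0],"spin":0},{"delta_pos":[0,0.3,0],"spin":0},{"delta_pos":[0,0.3,0],"spin":0},{"delta_pos":[0,0.3,0],"spin":0},{"delta_pos":[0,0.3,0],"spin":0}]' 
python3 -m inch '[{"delta_pos":[0,0.3,0],"spin":0},{"delta_pos":[0,0.3,0],"spin":0},{"delta_pos":[0,0.3,0],"spin":0},{"delta_pos":[0,0,0],"spin":0}]' 
python3 - <<'E'
from fit import *
s=telemetry.state(); print(s['tcp_pos'],s['force'],s['width'])
save('scene7.png',imaging.grab_frame('scene')[180:360,150:390],3)
save('side7.png',imaging.grab_frame('side')[120:300,200:440],3)
E
```

```text
t: 12.08
tcp_pos: [0.5264, -0.0695, 0.0635]
tcp_rot: [-0.0, 0.68, 0.733, -0.0]
force: [-0.8, -0.1, -1.0]
width: 0.0425
t: 12.58
tcp_pos: [0.5359, -0.0688, 0.0637]
tcp_rot: [0.0, 0.68, 0.733, 0.0]
force: [0.4, 0.1, 0.4]
width: 0.0421
[ 0.5358815  -0.06883433  0.06369316] [0.35003064 0.07099177 0.38736598] 0.04213609128211458
```

View pics/scene7.png

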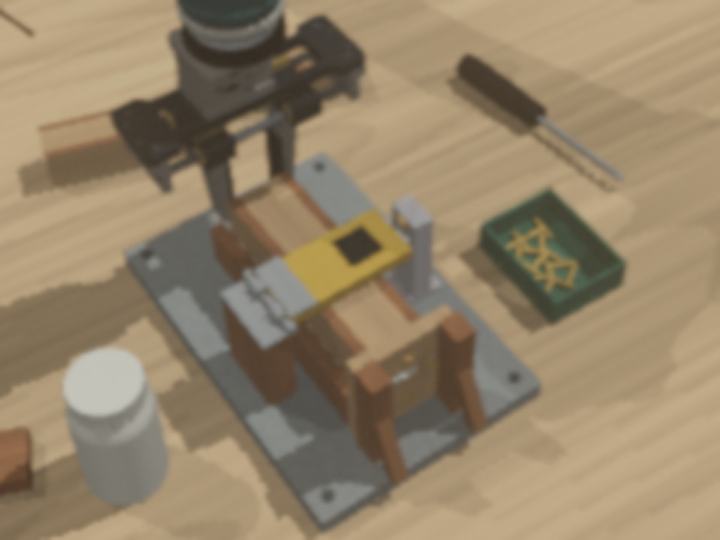

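View pics/side7.png

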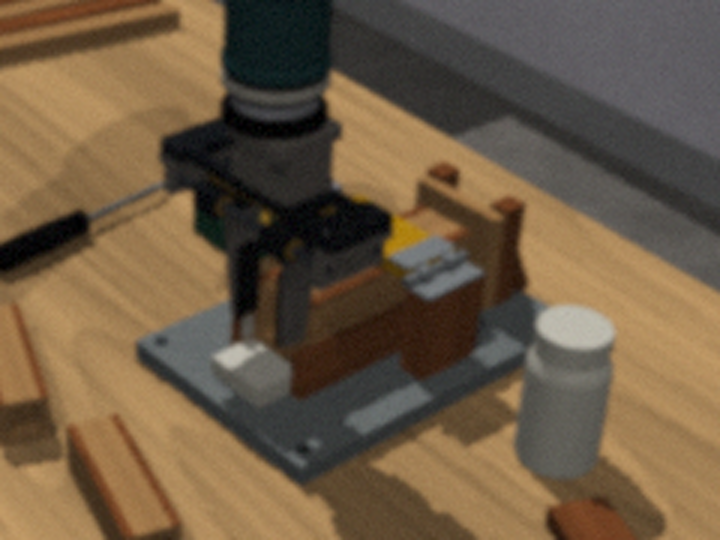

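The trunk slides with the fingers and its head is nearing the flange at scene crop px (410,310). I creep the rest.

```bash
python3 -m inch '[{"delta_pos":[0,0.1,0],"spin":0},{"delta_pos":[0,0.1,0],"spin":0},{"delta_pos":[0,0.1,0],"spin":0},{"delta_pos":[0,0.1,0],"spin":0}]' 
python3 -m inch '[{"delta_pos":[0,0.1,0],"spin":0},{"delta_pos":[0,0.05,0],"spin":0},{"delta_pos":[0,0.05,0],"spin":0}]'
```

```text
t: 13.18
tcp_pos: [0.5393, -0.0685, 0.0636]
tcp_rot: [-0.0, 0.68, 0.733, -0.0]
force: [-1.1, -0.1, -0.5]
width: 0.0422
t: 13.55
tcp_pos: [0.5413, -0.0684, 0.0636]
tcp_rot: [-0.0, 0.68, 0.733, -0.0]
force: [-0.2, 0.9, 0.6]
width: 0.0424
```

```bash
python3 -m inch '[{"delta_pos":[0,0.05,0],"spin":0},{"delta_pos":[0,0.05,0],"spin":0},{"delta_pos":[0,0.05,0],"spin":0}]' 
python3 -m inch '[{"delta_pos":[0,0.05,0],"spin":0},{"delta_pos":[0,0.05,0],"spin":0},{"delta_pos":[0,0.05,0],"spin":0}]'
python3 -m inch '[{"delta_pos":[0,0.05,0],"spin":0},{"delta_pos":[0,0.05,0],"spin":0}]'
```

```text
t: 13.92
tcp_pos: [0.5429, -0.0683, 0.0636]
tcp_rot: [-0.0, 0.68, 0.733, 0.0]
force: [-0.8, -0.2, 0.4]
width: 0.0428
t: 14.3
tcp_pos: [0.5444, -0.0681, 0.0636]
tcp_rot: [0.0, 0.68, 0.733, 0.0]
force: [-0.6, 0.1, 0.4]
width: 0.0418
t: 14.55
tcp_pos: [0.5448, -0.0681, 0.0635]
tcp_rot: [-0.0, 0.68, 0.733, -0.0]
force: [-3.3, -0.6, 2.8]
width: 0.0422
```

```bash
python3 -m inch '[{"delta_pos":[0,0,0],"spin":0},{"delta_pos":[0,0,0],"spin":0}]' 
python3 -m inch '[{"delta_pos":[0,0.05,0],"spin":0},{"delta_pos":[0,0,0],"spin":0}]'
```

```text
t: 14.8
tcp_pos: [0.5449, -0.0681, 0.0635]
tcp_rot: [-0.0, 0.68, 0.733, -0.0]
force: [-2.8, -0.3, 3.1]
width: 0.0422
t: 15.05
tcp_pos: [0.5448, -0.0681, 0.0635]
tcp_rot: [-0.001, 0.68, 0.733, -0.001]
force: [-6.0, -0.5, 5.3]
width: 0.0425
```

```bash
python3 -m inch '[{"delta_pos":[0,0,-0.05],"spin":0},{"delta_pos":[0,0,0],"spin":0}]' 
python3 -m inch '[{"delta_pos":[0,0.03,-0.03],"spin":0},{"delta_pos":[0,0,0],"spin":0}]'
```

```text
t: 15.3
tcp_pos: [0.5449, -0.0679, 0.0635]
tcp_rot: [-0.001, 0.68, 0.733, -0.001]
force: [-4.2, 0.5, -0.7]
width: 0.0421
t: 15.55
tcp_pos: [0.5449, -0.0679, 0.0637]
tcp_rot: [-0.001, 0.68, 0.733, -0.001]
force: [-5.4, -0.3, -1.6]
width: 0.0423
```

```bash
python3 -m inch '[{"delta_pos":[0,0.05,-0.01],"spin":0},{"delta_pos":[0,0,0],"spin":0}]' 
python3 -m inch '[{"delta_pos":[0,0.05,-0.02],"spin":0},{"delta_pos":[0,0,0],"spin":0}]'
```

```text
t: 15.8
tcp_pos: [0.5449, -0.0679, 0.0637]
tcp_rot: [-0.001, 0.68, 0.733, -0.001]
force: [-6.2, -0.2, -2.1]
width: 0.0424
t: 16.05
tcp_pos: [0.5449, -0.0679, 0.0637]
tcp_rot: [-0.002, 0.681, 0.733, -0.001]
force: [-7.7, 0.7, -1.1]
width: 0.0425
```

```bash
python3 -m inch '[{"delta_pos":[0,0.05,-0.01],"spin":0},{"delta_pos":[0,0,0],"spin":0}]' 
python3 -m inch '[{"delta_pos":[0,0.06,-0.02],"spin":0},{"delta_pos":[0,0,0],"spin":0},{"delta_pos":[0,0,0],"spin":0}]'
python3 - <<'E'
from h import *
for i in range(4):
    imaging.grab_frame('scene'); s=telemetry.state(); print(s['t'],s['force'].round(1),s['moment'].round(2))
E
```

```text
t: 16.3
tcp_pos: [0.5449, -0.0678, 0.0637]
tcp_rot: [-0.002, 0.68, 0.733, -0.002]
force: [-7.7, 0.3, -0.6]
width: 0.0421
t: 16.68
tcp_pos: [0.5449, -0.0677, 0.0637]
tcp_rot: [-0.003, 0.681, 0.733, -0.002]
force: [-8.8, -0.2, -1.4]
width: 0.0429
16.725 [-9.4 -0.6 -0.6] [ 0.05  2.01 -0.05]
16.775 [-9.4 -0.3 -0.6] [ 0.05  1.96 -0.12]
16.825 [-8.5  0.7 -0.9] [-0.03  2.03 -0.06]
16.875 [-8.2  0.9 -1.4] [ 0.04  1.98 -0.09]
```

```bash
python3 -m inch '[{"delta_pos":[0,0.07,-0.02],"spin":0},{"delta_pos":[0,0.06,-0.01],"spin":0},{"delta_pos":[0,0,0],"spin":0},{"delta_pos":[0,0,0],"spin":0}]'
python3 - <<'E'
from h import *
f=[]
for i in range(8):
    imaging.grab_frame('scene'); s=telemetry.state(); f.append(np.r_[s['force'],s['moment']])
print(s['t'],np.mean(f,0).round(2),np.std(f,0).round(2))
E
```

```text
t: 17.38
tcp_pos: [0.5449, -0.0676, 0.0636]
tcp_rot: [-0.004, 0.681, 0.733, -0.003]
force: [-12.1, 0.6, -0.2]
width: 0.0422
17.775 [-11.64  -0.05  -0.2    0.02   2.52  -0.09] [0.49 0.43 0.44 0.03 0.03 0.03]
```

```bash
python3 -m inch '[{"delta_pos":[0,0.03,0],"spin":0},{"delta_pos":[0,0,0],"spin":0},{"delta_pos":[0,0,0],"spin":0}]'
python3 - <<'E'
from h import *
f=[]
for i in range(12):
    c=['scene','side','wrist'][i%3]
    img=imaging.grab_frame(c); s=telemetry.state(); f.append(s['force'])
    if i==9: save('scene8.png',img[180:360,150:390],3)
    if i==10: save('side8.png',img[120:300,200:440],3)
print(s['t'],np.mean(f,0).round(2),np.std(f,0).round(2),s['tcp_pos'])
E
```

```text
t: 18.15
tcp_pos: [0.5449, -0.0676, 0.0636]
tcp_rot: [-0.004, 0.681, 0.733, -0.003]
force: [-11.7, 0.4, 1.1]
width: 0.0423
18.75 [-12.32   0.04   0.71] [0.59 0.51 0.68] [ 0.54488134 -0.067604    0.0636491 ]
```

View pics/scene8.png

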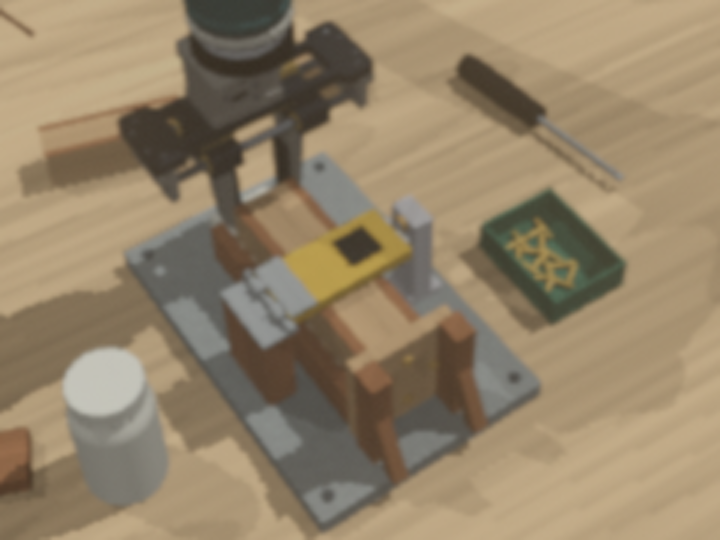

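View pics/side8.png

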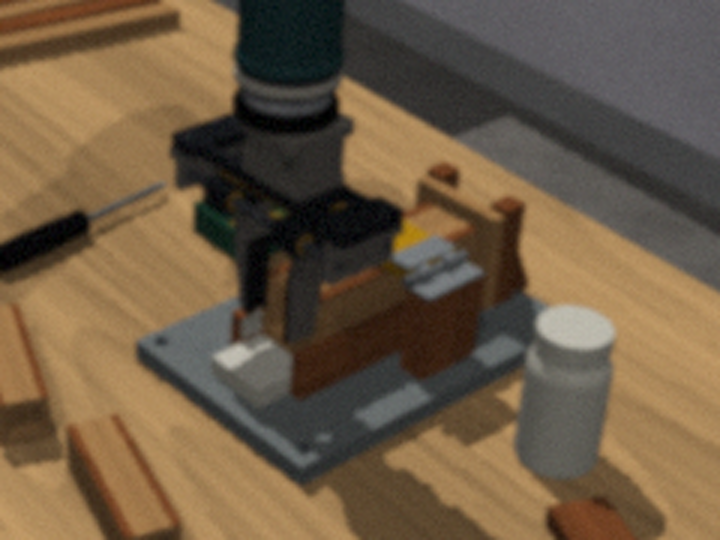

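The trunk's head has closed up to the flange at scene crop px (400,330), and the flap is still shut. I hold for 2 s and check that the push is steady.

```bash
python3 -m inch '[{"delta_pos":[0,0,0],"spin":0},{"delta_pos":[0,0,0],"spin":0},{"delta_pos":[0,0,0],"spin":0},{"delta_pos":[0,0,0],"spin":0},{"delta_pos":[0,0,0],"spin":0},{"delta_pos":[0,0,0],"spin":0},{"delta_pos":[0,0,0],"spin":0},{"delta_pos":[0,0,0],"spin":0}]'
python3 -m inch '[{"delta_pos":[0,0,0],"spin":0},{"delta_pos":[0,0,0],"spin":0},{"delta_pos":[0,0,0],"spin":0},{"delta_pos":[0,0,0],"spin":0},{"delta_pos":[0,0,0],"spin":0},{"delta_pos":[0,0,0],"spin":0},{"delta_pos":[0,0,0],"spin":0},{"delta_pos":[0,0,0],"spin":0}]'
python3 - <<'E'
from h import *
f=[]
for i in range(8):
    imaging.grab_frame('scene'); s=telemetry.state(); f.append(s['force'])
print(s['t'],np.mean(f,0).round(2),s['tcp_pos'])
print([(d['position'],d['conf']) for d in spotter.spot_point('thumb_pad','scene')][:1])
if 10.8<-np.mean(f,0)[0]<14.2: print(ticket.finish_job())
E
```

```text
t: 19.75
tcp_pos: [0.5449, -0.0676, 0.0636]
tcp_rot: [-0.004, 0.681, 0.733, -0.003]
force: [-12.9, 0.0, -0.4]
width: 0.0423
t: 20.75
tcp_pos: [0.5449, -0.0676, 0.0636]
tcp_rot: [-0.004, 0.681, 0.733, -0.003]
force: [-12.4, 0.5, 0.2]
width: 0.0424
21.15 [-12.12   0.29   0.69] [ 0.54486518 -0.06760813  0.06363393]
[([268.0, 263.5], 0.58)]
the job is handed in; nothing more can be done
None
```

The job is handed in: the flap is shut, the trunk is up against the flange, and the arm is still pushing on it at about 12 N.

- **Flap:** I pressed it down on the thumb pad to its solid stop, with about 16 N at the end, and then let it go. I did not see a clear snap. The force reading went 3.8 N and then near zero, and never showed the 8 to 12 N peak. After release the flap stayed level, with the pad at side px (322.7, 191.6) against (321.2, 191.6) predicted for shut.
- **Trunk:** I pushed on both side walls of the tail with the fingers about 42 mm apart. It crept the last stretch at about 4 mm/s, and the first contact reading was about 3 N. The push then rose in small steps.
- **Push:** It held at 12.1 to 12.3 N on average, with about 0.6 N of reading noise, for the last 3 s or so. Sideways and vertical forces stayed below 1 N, and the tool did not move.
- **Squareness:** I judged this from the pictures and the small twist reading (about -0.09 N m), and did not measure it directly.
- **Last pad check:** The network put the pad at scene px (268, 263.5) with low confidence (0.58), about 3 px from the shut prediction. The flap looked shut and level in the scene picture taken about 2.5 s before hand-in.
- **Other things:** I did not touch the glue, screws, screwdriver, offcut or the two smaller ducts.

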